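Cap the test cell and hold it in the light path

TASK

Set the shade cap squarely on the open top of the test cell in its nest, plug in and plate flat on the rim, and let go of it. Then lift the capped cell by its two frosted faces only, fingers never on the clear windows, and hold it upright in the light path, centred between the two posts, a window squarely facing each and the round window marks level with the lenses. Finish while holding it still there in the air, cap on; do not touch the light-path fixture and leave the other parts on the bench alone.

Things in the scene. Friction and masses are not known exactly. Their poses are not given: they have to be found in the camera images.
- nest: fixed aluminium nest on the bench: flange 80 x 70 mm, 6 mm thick, and on it a rim up to 16 mm above the bench round a pocket 42 (x) by 34 (y) mm whose floor is 6 mm above the bench. Origin: centre of the underside, on the bench; z up. The cell stands in the pocket with 2 mm play all round
- cell: test cell in the nest: upright open-topped rectangular tube, 38 (x) by 30 (y) by 72 mm tall, walls 3 mm, about 120 g. The two whitish frosted faces look to its +y and -y, 38 mm wide, 30 mm apart, all four corner edges included: grip these. Clear see-through windows look to +x and -x. Mouth inside 32 (x) by 24 (y) mm. Origin: centre of the underside; z up
- windows: the two clear windows of the cell, part of it: 24 mm wide (y), 72 mm tall, flush with the frosted walls' edges at x = +19 and -19 mm; each has a round etched mark, 12 mm across, centred 24 mm above the cell's underside. The fingers must not touch them. Origin and axes are those of the cell
- cell_mark (a point): point on the cell's centre line level with the window marks, 24 mm above the cell's underside; axes of the cell
- cell_mouth (a point): centre of the cell's open top, 72 mm above its underside; axes of the cell
- cap: grey shade cap, about 30 g, lying plug down on the bench. From below: round-ended plug 10 mm high, tapering from 27 (x) by 19 (y) mm at its top to 19 by 11 mm at its foot; plate 36 by 25 by 5 mm, grip ridge 28 (x) by 12 (y) by 12 mm high; 27 mm in all. On the cell its x lies along the cell's x, either way round; 2.5 mm play all round once in. Origin: centre of the plug's underside; z up
- cap_seat (a point): centre of the underside of the cap's plate, 10 mm above the cap's origin; it comes to the cell's mouth centre when seated
- fixture: fixed light-path fixture: base 190 (x) by 70 (y) by 12 mm; black lamp post at its -x end, grey sensor post with a circuit board on its back at its +x end, each 30 by 44 mm, tops 110 mm above the bench. Their lenses (tubes 22 mm across) face each other 90 mm above the bench, 110 mm clear between. A thin red beam runs along x. Origin: centre of the underside, on the bench; z up
- beam_mid (a point): midpoint of the light path, 90 mm above the bench, on the fixture's centre line; axes of the fixture, x along the beam
- housing: bystander: round grey sensor housing, 50 mm across, 14 mm tall; origin at the centre of its underside
- module: bystander: green circuit module 40 x 34 x 12 mm on the robot's side; origin at the centre of its underside
- module2: bystander: green circuit module 40 x 34 x 12 mm on the far side; origin at the centre of its underside
- iface: bystander: black interface box 100 x 60 x 26 mm; origin at the centre of its underside
Mind the look-alikes: they are no part of the job. Leave any orange or turquoise look-alike of the cap alone.

How it is judged:
On the way:
1. the cap sits squarely on the cell, which still stands in its nest, and is let go (horizontal distance between cap_seat and cell_mouth below 0.0045 m and z of cap_seat in the frame of cell_mouth between -0.003 and 0.003 m and angle between the x axis of cap and the x axis of cell, either way round below 0.2 rad and angle between cap's own z axis and vertical below 0.15 rad and contact force between the fingers and cap below 0.05 N and z of cell_mark in the frame of nest below 0.034 m and horizontal distance between cell and nest below 0.006 m), for 0.3 s.
At the end, for the whole second after the job is handed in: Fingers hold the cell (over 1 N), at rest, nothing else carrying it; mark within 15 mm along the beam, 8 mm across and 8 mm in height of the beam's middle; within 0.15 rad of square, 0.12 rad of upright; untouched cap within 4.5 mm of centre, 3 mm of flush, 0.2 rad of square (horizontal distance between cap_seat and cell_mouth below 0.0045 m and z of cap_seat in the frame of cell_mouth between -0.003 and 0.003 m and angle between the x axis of cap and the x axis of cell, either way round below 0.2 rad and angle between cap's own z axis and vertical below 0.15 rad and contact force between the fingers and cap below 0.05 N and x of cell_mark in the frame of beam_mid between -0.015 and 0.015 m and y of cell_mark in the frame of beam_mid between -0.008 and 0.008 m and z of cell_mark in the frame of beam_mid between -0.008 and 0.008 m and angle between the x axis of cell and the x axis of fixture, either way round below 0.15 rad and angle between cell's own z axis and vertical below 0.12 rad and contact force between the fingers and cell above 1 N and contact force between cell and fixture below 0.05 N and contact force between cell and nest below 0.05 N and linear speed of cell below 0.02 m/s); the arm keeps its last pose, push and grip.
It fails at once if the fingers touch a clear window (contact force between the fingers and windows above 0.5 N).
It fails at once if the light-path fixture is touched (contact force between anything else and fixture above 1 N).
It fails at once if the housing, a module or the interface box is pushed out of its place (distance of any of housing, module, module2, iface from where it was at the start of the episode above 0.02 m).
It also fails if it takes over 64 s, if anything falls off the work surface, if the arm or the gripper's body presses on something with over 40 N, if the wrist force passes 120 N, or if a joint passes its speed limit or range.

ROBOT

A 6-joint arm with a two-finger parallel gripper is mounted at the origin on the work surface. World frame = base frame: x ahead of the robot, y to its left, z up, the work surface at z = 0. Lengths are in m, angles in rad, forces in N, time in s.
With the tool pointing down it reaches from about 0.3 to 0.775 m from the base axis. Payload 14.6 kg.
Tool frame: the origin (TCP) lies where the fingers leave the gripper's body, on its centre line; the fingertips stand 97 mm ahead of it and the grasp point (between the pads) lies 78 mm ahead of it (env.tcp_to_grasp is the distance from the TCP to the grasp point, in m); z points along the fingers, y is the direction in which the jaws open and shut (so a half turn about z gives the same grasp; the last joint's range is limited). The gripper opens to 94 mm and grips with 3 to 60 N. Pads are 16 mm wide; open, the fingers measure 119 mm over their backs; the gripper's body (75 mm by 177 mm) begins 78 mm behind the grasp point.
Start: joints at [-1.202, 0.3, 1.521, -0, 1.321, -0.067], TCP at [0.232, -0.499, 0.303] pointing down, gripper open.
Joint ranges: [-3.03, 3.03], [-0.79, 2.21], [0.23, 2.52], [-1.04, 4.18], [0, 3.07], [-2.55, 2.55]. Speed limits (rad/s): [2.22, 2.22, 2.57, 3.14, 3.14, 3.14].

INTERFACE

Orientations are given as a rotation vector (axis times angle).
In Python, from rig import env, get_image, camera_params, workorder gives the robot as it stands.
- The arm moves only by the tool move_arm, never from a script. Its argument "increments" is a list of rows, each a list of 5 numbers: the closure, from 0 (fully open) to 1 (shut), then the shift along the world's x, y, z scaled (see below), then the turn about the world's z scaled (see below). A call has 1 to 20 rows; each row is the pose to reach, as a shift and turn from the pose measured when the call began; what a row does not reach only later rows make up. The controller multiplies each number of a shift by 500 mm and each number of a turn by pi/2 rad. A row lasts 1/8 s, in which the tool goes at most 62.5 mm and 10.7 degrees, less where a joint would pass 70% of its speed; a pose out of reach is approached as far as the arm can. A call with a number of a shift or a turn outside -1 to 1 is refused whole. A call with a gripper value outside its range is refused whole. The fingers move at their own pace and stop on an object; "squeeze" is the grip in N (left out, the last holds). Time passes only in rows, so rows that repeat a pose let the fingers close. It gives the time, the measured TCP pose, the force and the opening at its end, in the units of the state.
- env.get_obs(): the state, without advancing time (a new reading comes with each control period).
- get_image(name): name is "scene" or "side" or "wrist"; returns (picture, depth): 400x640x3 uint8, blue, green, red; 400x640 float32, m along the optical axis (not along the pixel's ray), 0 where there is no reading.
- camera_params(name): a dict with "intrinsics" (3x3 intrinsics, pixels), "T" (4x4, takes a point from camera to world coordinates). Camera axes: x right, y down, z forward; pixel columns grow to the right and rows downward; lengths in m; the calibration is good to about 2 mm. The wrist camera is an equidistant fisheye: a pixel r from the principal point sees the ray r / f radians off the axis. A picture is of the moment at which its call begins: read the wrist's pose just before it. camera_params takes no time and is no camera call; for the wrist camera it gives the pose at the moment of the call.
- workorder.hand_in(): hands the job in, once; it reports no verdict.
The state is a dict: "t": time; "joint_positions": joint angles; "joint_vel": joint speeds; "joint_torque": joint torques, N m; "eef_pos": TCP position; "orientation": TCP orientation; "contact_force": force on the tool from outside, world axes, zero at the start; "torque": the same for the moment, N m; "finger_gap": finger opening in m.
Only numpy, scipy, OpenCV 4.12 (cv2) and the standard library are available. Lean on these libraries where they do the work, as an engineer would, in place of code of your own. Each camera call takes 0.05 s, during which the arm holds its last target.

## Working session

There is one attempt and no reset: what is moved stays moved. The work goes in short steps, Python scripts to look and compute and a tool call to move; the robot and the scene stay as the last step left them, time stands still between calls to the robot, and variables do not carry over. Pictures are saved under pics/ and viewed, and the job is handed in when it is done.

Besides the shell and the picture viewer there is one more tool, called after "Emit:" as name(argument=value, ...) on one line, values as JSON. move_arm: Moves the arm, as the interface text tells. Shifts and turns lie within -1 to 1; 1 stands for 500 mm of shift or pi/2 rad of turn. Its arguments: {"type":"object","properties":{"increments":{"type":"array"},"squeeze":{"type":"number"}},"required":["increments"]}

```bash
mkdir -p pics; ls; python3 - <<'E'
from rig import env,get_image,camera_params
import cv2,numpy as np
o=env.get_obs();print(o['t'],o['eef_pos'],o['orientation'],o['finger_gap'])
for n in ['scene','side','wrist']:
    P=camera_params(n);im,d=get_image(n)
    cv2.imwrite(f'pics/{n}0.png',im);np.savez(f'pics/{n}0.npz',im=im,d=d,K=P['intrinsics'],T=P['T']);print(n,P['intrinsics'],P['T'])
E
```

```text
pics
0.0 [ 0.23212542 -0.49844495  0.30208482] [-3.06616597e+00 -6.78938938e-01  2.71867207e-04] 0.09434349820435935
scene [[446.43524167   0.         321.63400085]
 [  0.         446.43524167 195.76687882]
 [  0.           0.           1.        ]] [[-0.27803303  0.79269229 -0.54252795  1.04055721]
 [ 0.96050619  0.22283883 -0.16664548  0.15637321]
 [-0.01120229 -0.5674344  -0.8233424   0.80883935]
 [ 0.          0.          0.          1.        ]]
side [[371.14295397   0.         319.27468225]
 [  0.         371.14295397 196.69213837]
 [  0.           0.           1.        ]] [[-0.96135538 -0.12203542  0.24678573  0.30588506]
 [-0.27506737  0.46341808 -0.84236668  0.74482678]
 [-0.0115664  -0.87769644 -0.47907742  0.52714481]
 [ 0.          0.          0.          1.        ]]
wrist [[309.70691629   0.         319.535111  ]
 [  0.         309.70691629 200.77661791]
 [  0.           0.           1.        ]] [[ 4.22307564e-01 -8.80423115e-01 -2.15665157e-01  2.95399699e-01]
 [-9.06452540e-01 -4.10269506e-01 -1.00113561e-01 -4.70794122e-01]
 [-3.38543880e-04  2.37768944e-01 -9.71321685e-01  3.84199336e-01]
 [ 0.00000000e+00  0.00000000e+00  0.00000000e+00  1.00000000e+00]]
```

View pics/scene0.png

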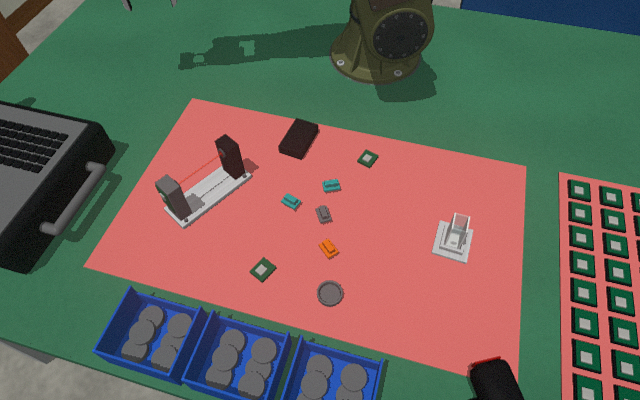

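View pics/side0.png

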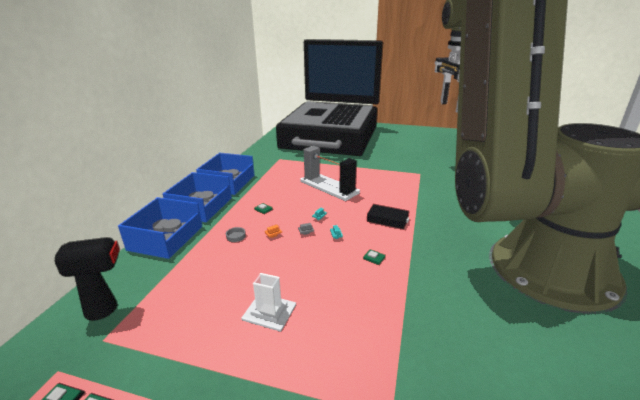

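View pics/wrist0.png

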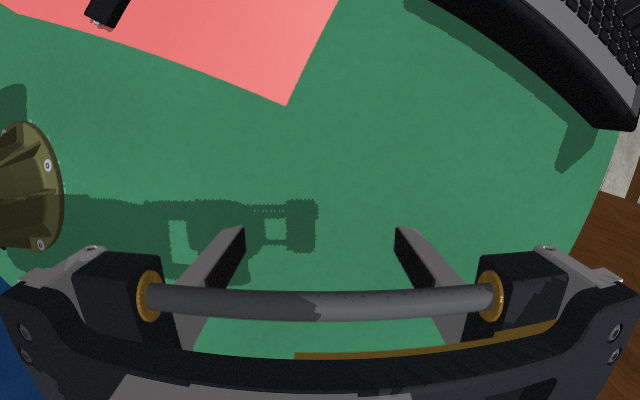

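The scene view shows the grey cap at about (324,214), the cell in its nest at (455,238), and the fixture at (205,190). In the side view they are at (306,229), (268,296) and (330,180). I'll measure them from depth.

```bash
cat > h.py <<'E'
import numpy as np,cv2
def load(f):
    z=np.load(f);return z['im'],z['d'],z['K'],z['T']
def cloud(d,K,T):
    v,u=np.mgrid[:d.shape[0],:d.shape[1]]
    p=np.stack([(u-K[0,2])/K[0,0]*d,(v-K[1,2])/K[1,1]*d,d],-1)
    return p@T[:3,:3].T+T[:3,3]
E
python3 - <<'E'
from h import *
for n,rois in [('scene',{'cap':(310,200,338,226),'cell':(425,205,482,268),'fix':(155,130,260,230)}),('side',{'cap':(294,218,318,240),'cell':(236,268,302,332),'fix':(295,140,365,202)})]:
    im,d,K,T=load(f'pics/{n}0.npz');W=cloud(d,K,T)
    hsv=cv2.cvtColor(im,cv2.COLOR_BGR2HSV)
    for k,(a,b,c,e) in rois.items():
        w=W[b:e,a:c];s=hsv[b:e,a:c,1];m=(s<90)&(d[b:e,a:c]>0)
        p=w[m];print(n,k,len(p))
        for z0,z1 in [(-.01,.003),(.003,.009),(.009,.012),(.012,.02),(.02,.03),(.03,.06),(.06,.075),(.075,.085),(.085,.1),(.1,.12)]:
            q=p[(p[:,2]>z0)&(p[:,2]<z1)]
            if len(q)>4:
                r=cv2.minAreaRect((q[:,:2]*1000).astype(np.float32));print(z0,len(q),np.round(q.mean(0)*1000),np.round(r[0],1),np.round(r[1],1),round(r[2]),round(q[:,2].max()*1000))
    for nm,(a,b,c,e) in rois.items():
        cv2.imwrite(f'pics/{n}_{nm}.png',cv2.resize(im[b-5:e+5,a-5:c+5],None,fx=6,fy=6,interpolation=cv2.INTER_CUBIC)[:600,:800])
E
```

```text
scene cap 195
0.009 5 [572.  23.  11.] [573.3  21. ] [ 1.7 17.6] 34 12
0.012 107 [564.  12.  15.] [560.1  10.8] [37.2 25.2] 33 20
0.02 78 [562.  11.  26.] [561.  11.] [28.5 12. ] 34 29
scene cell 1464
-0.01 47 [561. 289.   1.] [528.9 282.5] [ 71.4 114.3] 86 3
0.003 580 [555. 279.   6.] [544.2 280.5] [70.1 84.8] 86 9
0.009 38 [564. 278.  10.] [553.8 284.8] [55.8 67. ] 85 12
0.012 221 [557. 277.  16.] [546.4 280.4] [46.2 54.9] 86 20
0.02 54 [560. 276.  26.] [546.4 278.8] [29.2 38.6] 89 30
0.03 254 [549. 279.  46.] [546.8 278.8] [29.2 38.6] 89 60
0.06 150 [549. 280.  68.] [546.6 279.7] [30.7 38.3] 87 75
0.075 120 [547. 279.  78.] [545.5 279.4] [30.  39.8] 88 82
scene fix 2912
-0.01 81 [ 569. -262.    1.] [ 552.6 -321.7] [254.  191.4] 75 3
0.003 204 [ 586. -232.    7.] [ 569.1 -248.4] [ 71.2 189.9] 62 9
0.009 913 [ 574. -246.   11.] [ 569.2 -248.7] [ 72.1 190. ] 63 12
0.012 691 [ 576. -247.   13.] [ 570.5 -248.2] [ 70.4 188.5] 62 20
0.02 58 [ 629. -265.   25.] [ 568.9 -249.4] [ 45.2 177.6] 62 30
0.03 177 [ 635. -265.   46.] [ 574.8 -249. ] [ 40.1 172.6] 63 60
0.06 93 [ 639. -267.   67.] 
[... 978 characters left out ...]
  78.] [543.3 279.5] [33.  38.7] 88 81
side fix 2592
-0.01 173 [ 604. -368.    1.] [ 609.2 -350. ] [259.3 370.9] 6 3
0.003 157 [ 577. -309.    6.] [ 615.  -349.7] [253.4 380.1] 9 9
0.009 182 [ 574. -283.   11.] [ 614.7 -348.6] [252.7 379.3] 9 12
0.012 468 [ 578. -298.   14.] [ 615.1 -348. ] [262.2 368.2] 7 20
0.02 222 [ 587. -394.   25.] [ 620.  -352.3] [261.  351.6] 6 30
0.03 713 [ 595. -394.   48.] [ 617.8 -353.5] [250.1 349.8] 5 60
0.06 230 [ 581. -338.   65.] [ 589.8 -337.2] [251.2 336.7] 14 75
0.075 82 [ 560. -232.   80.] [ 564.8 -245.2] [ 40.5 177.1] 62 85
0.085 153 [ 561. -236.   93.] [ 565.3 -246.9] [ 42.5 179.7] 62 100
0.1 212 [ 559. -240.  108.] [ 564.2 -247.8] [ 45.1 179.3] 62 113
```

Emit:
move_arm(increments=[[0,0.32,0.5,0,0.05],[0,0.654,1.0,-0.08,0.1],[0,0.654,1.0,-0.08,0.1],[0,0.654,1.0,-0.08,0.1],[0,0.654,1.0,-0.08,0.1],[0,0.654,1.0,-0.08,0.1],[0,0.654,1.0,-0.08,0.1],[0,0.654,1.0,-0.08,0.1],[0,0.654,1.0,-0.08,0.1],[0,0.654,1.0,-0.08,0.1],[0,0.654,1.0,-0.08,0.1],[0,0.654,1.0,-0.08,0.1],[0,0.654,1.0,-0.08,0.1],[0,0.654,1.0,-0.08,0.1],[0,0.654,1.0,-0.08,0.1],[0.45,0.654,1.0,-0.08,0.1],[0.45,0.654,1.0,-0.08,0.1],[0.45,0.654,1.0,-0.08,0.1]])

```text
t: 2.4
eef_pos: [0.5591, 0.0015, 0.2622]
orientation: [-3.004, -0.917, 0.0]
contact_force: [0.3, -0.7, 0.1]
finger_gap: 0.0674
```

```bash
cat >> h.py <<'E'
def snap(n,tag):
    from rig import get_image,camera_params
    P=camera_params(n);im,d=get_image(n)
    cv2.imwrite(f'pics/{n}_{tag}.png',im);np.savez(f'pics/{n}_{tag}.npz',im=im,d=d,K=P['intrinsics'],T=P['T'])
    return im,d,P['intrinsics'],P['T']
def wproj(K,T,p):
    q=(np.asarray(p)-T[:3,3])@T[:3,:3];rr=np.linalg.norm(q[:2]);th=np.arctan2(rr,q[2])
    return K[0,0]*th*q[:2]/rr+K[:2,2]
def wray(K,T,uv,z):
    uv=np.asarray(uv,float).reshape(-1,2)-K[:2,2];r=np.linalg.norm(uv,axis=1);th=r/K[0,0]
    dc=np.c_[uv/np.maximum(r,1e-9)[:,None]*np.sin(th)[:,None],np.cos(th)];w=dc@T[:3,:3].T
    return T[:3,3]+w*((z-T[2,3])/w[:,2])[:,None]
def state():
    from rig import env
    from scipy.spatial.transform import Rotation as R
    o=env.get_obs();M=R.from_rotvec(o['orientation']).as_matrix()
    print('t',round(o['t'],2),'tcp',np.round(np.array(o['eef_pos'])*1000,1),'ydir',round(np.degrees(np.arctan2(M[1,1],M[0,1])),2),'zdir',np.round(M[:,2],4),'gap',round(o['finger_gap']*1000,1),'F',np.round(o['contact_force'],2),'q',np.round(o['joint_positions'],2))
    return o
E
python3 - <<'E'
from h import *
state();snap('wrist','1')
E
```

```text
t 2.4 tcp [559.1   1.5 262.2] ydir -56.03 zdir [-4.e-04  7.e-04 -1.e+00] gap 67.4 F [ 0.28 -0.7   0.1 ] q [-0.06  0.36  1.54  0.    1.24  0.91]
```

View pics/wrist_1.png

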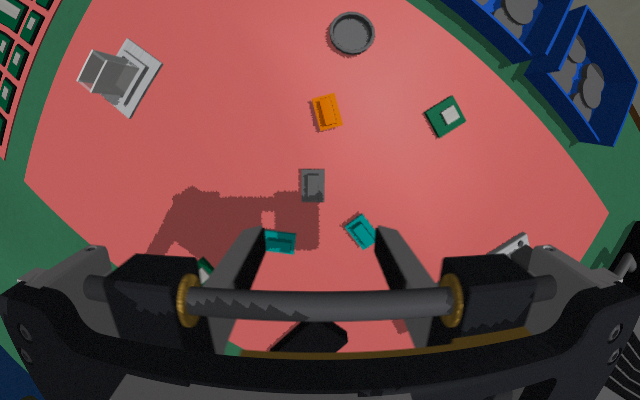

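The wrist view shows the cap at (312,184), with teal look-alikes at (280,241) and (361,231) and an orange one at (326,112). Next I'll fit the cap's outlines.

```bash
python3 - <<'E'
from h import *
im,d,K,T=load('pics/wrist_1.npz')
c=cv2.resize(im[155:215,275:350],None,fx=8,fy=8,interpolation=cv2.INTER_NEAREST);cv2.imwrite('pics/capz.png',c)
print(im[184,300:325].tolist()); print(im[165:205,312].tolist())
hsv=cv2.cvtColor(im,cv2.COLOR_BGR2HSV)
for nm,col in [('cap',None)]:
    m=np.zeros(im.shape[:2],np.uint8);m[158:212,285:345]=(hsv[158:212,285:345,1]<70).astype(np.uint8)
    cs,_=cv2.findContours(m,0,cv2.CHAIN_APPROX_NONE);cc=max(cs,key=cv2.contourArea)
    print(cv2.contourArea(cc),cv2.boundingRect(cc))
    r=cv2.minAreaRect((wray(K,T,cc[:,0],.015)[:,:2]*1000).astype(np.float32));print('plate15',r)
    u,v=312,184
    # depth sanity
# others
for nm,lo,hi in [('teal',(80,100,60),(100,255,255)),('orange',(8,150,80),(20,255,255))]:
    m=cv2.inRange(hsv,lo,hi);cs,_=cv2.findContours(m,0,cv2.CHAIN_APPROX_NONE)
    for cc in cs:
        if cv2.contourArea(cc)>100: print(nm,cv2.minAreaRect((wray(K,T,cc[:,0],.015)[:,:2]*1000).astype(np.float32)))
for n,box in [('scene',None),('side',None)]:
    im,d,K,T=load(f'pics/{n}0.npz')
    W=cloud(d,K,T);hsv=cv2.cvtColor(im,cv2.COLOR_BGR2HSV)
    for nm,lo,hi in [('teal',(80,100,60),(100,255,255)),('orange',(8,150,80),(20,255,255))]:
        m=cv2.inRange(hsv,lo,hi);cs,_=cv2.findContours(m,0,cv2.CHAIN_APPROX_NONE)
        for cc in cs:
            if cv2.contourArea(cc)>40:
                mm=np.zeros(m.shape,np.uint8);cv2.drawContours(mm,[cc],-1,1,-1);q=W[(mm>0)&(d>0)]
                print(n,nm,np.round(q[q[:,2]>.02].mean(0)*1000,1))
E
```

```text
[[64, 64, 121], [76, 74, 110], [91, 90, 91], [91, 90, 90], [69, 68, 67], [55, 55, 55], [54, 53, 53], [62, 60, 62], [93, 93, 92], [90, 90, 90], [94, 92, 92], [91, 90, 90], [92, 92, 90], [94, 92, 93], [93, 94, 92], [91, 90, 92], [95, 94, 93], [93, 93, 92], [91, 90, 92], [93, 91, 91], [94, 92, 92], [94, 92, 91], [94, 94, 93], [92, 90, 101], [94, 95, 139]]
[[96, 99, 197], [98, 98, 199], [100, 100, 198], [89, 90, 171], [79, 80, 116], [93, 91, 91], [95, 93, 92], [93, 92, 91], [68, 66, 66], [54, 53, 51], [74, 72, 71], [94, 94, 92], [93, 92, 90], [94, 92, 91], [93, 93, 92], [92, 92, 92], [92, 91, 93], [92, 91, 92], [93, 91, 93], [92, 92, 90], [92, 92, 91], [93, 93, 94], [94, 93, 92], [93, 92, 92], [93, 91, 92], [95, 92, 93], [92, 91, 92], [91, 90, 91], [90, 89, 90], [93, 92, 92], [67, 67, 68], [56, 56, 56], [59, 56, 57], [57, 56, 55], [57, 57, 55], [62, 61, 61], [58, 58, 69], [59, 60, 102], [57, 58, 120], [58, 59, 123]]
674.0 (302, 169, 23, 33)
plate15 ((560.62060546875, 9.175018310546875), (35.50678634643555, 23.792442321777344), 33.316993713378906)
teal ((484.1592712402344, 4.791721343994141), (25.92234992980957, 34.607357025146484), 27.24602699279785)
teal ((547.3345336914062, -67.0553970336914), (37.13090896606445, 25.05763053894043), 72.49108123779297)
orange ((337.37310791015625, 68.1174087524414), (86.09527587890625, 20.7540340423584), 12.885260581970215)
orange ((634.6636352539062, 41.209815979003906), (36.46004867553711, 26.105358123779297), 48.81784439086914)
scene teal [548.7 -65.3  25.8]
scene teal [485.7   7.   25.3]
scene orange [635.9  43.2  25.9]
side teal [478.6  13.3  26. ]
side teal [543.7 -60.3  25.3]
side orange [630.6  45.8  26.1]
```

View pics/capz.png

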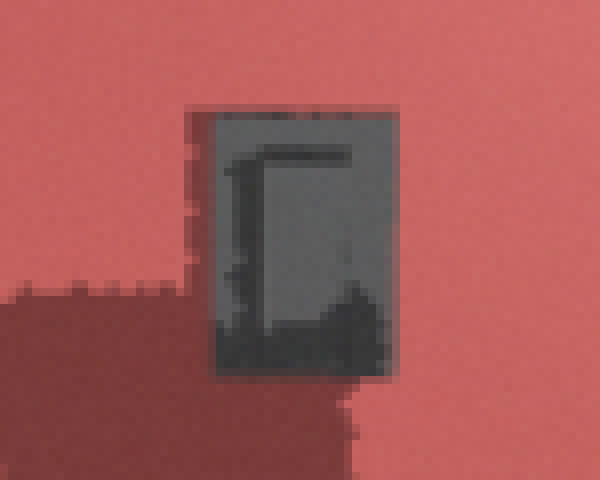

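Emit:
move_arm(increments=[[0.55,0.003,0.018,-0.06,-0.007],[0.55,0.003,0.018,-0.12,-0.007],[0.55,0.003,0.018,-0.16,-0.007],[0.55,0.003,0.018,-0.204,-0.007],[0.55,0.003,0.018,-0.204,-0.007],[0.55,0.003,0.018,-0.204,-0.007],[0.55,0.003,0.018,-0.204,-0.007]])

```text
t: 3.32
eef_pos: [0.561, 0.0105, 0.1612]
orientation: [-3.009, -0.901, -0.002]
contact_force: [0.2, -0.0, 0.0]
finger_gap: 0.0424
```

```bash
python3 - <<'E'
from h import *
state();im,d,K,T=snap('wrist','2')
for g in (10,20,27): print(wproj(K,T,[.5605,.0103,g/1000]))
E
```

```text
t 3.33 tcp [561.   10.5 161.2] ydir -56.66 zdir [ 1.1e-03  7.0e-04 -1.0e+00] gap 42.4 F [ 0.24 -0.02  0.  ] q [-0.05  0.48  1.63  0.    1.04  0.94]
[317.21961137 216.08668854]
[317.1352628  219.85336866]
[317.07212488 222.67857039]
```

View pics/wrist_2.png

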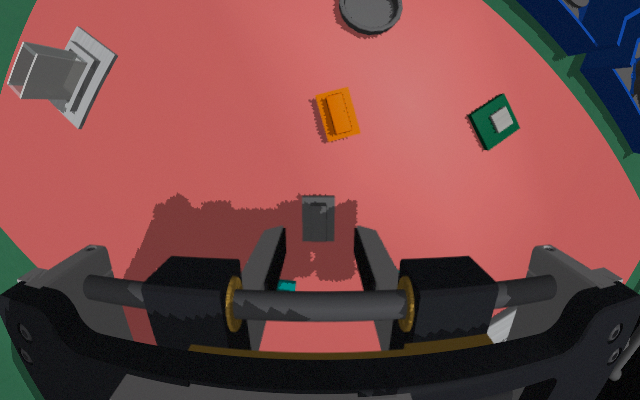

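The cap is at (318,218), centred between the fingers. I'll measure it once more before descending.

```bash
python3 - <<'E'
from h import *
im,d,K,T=load('pics/wrist_2.npz')
hsv=cv2.cvtColor(im,cv2.COLOR_BGR2HSV)
m=np.zeros(im.shape[:2],np.uint8);m[190:245,289:349]=(hsv[190:245,289:349,1]<75).astype(np.uint8)
cs,_=cv2.findContours(m,0,cv2.CHAIN_APPROX_NONE);cc=max(cs,key=cv2.contourArea)
print(cv2.boundingRect(cc));print('plate15',cv2.minAreaRect((wray(K,T,cc[:,0],.015)[:,:2]*1000).astype(np.float32)))
cv2.imwrite('pics/capz2.png',cv2.resize(im[185:250,280:355],None,fx=8,fy=8,interpolation=cv2.INTER_NEAREST))
E
```

```text
(302, 196, 33, 45)
plate15 ((560.4422607421875, 9.566584587097168), (35.540794372558594, 24.644123077392578), 33.33890914916992)
```

View pics/capz2.png

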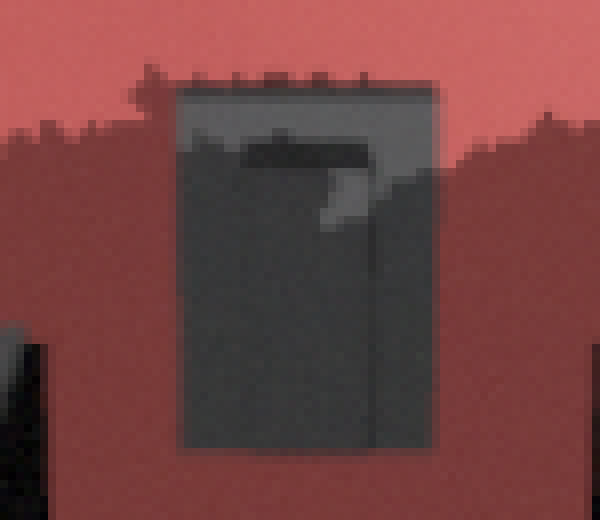

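Emit:
move_arm(increments=[[0.55,-0.001,-0.002,-0.05,0],[0.55,-0.001,-0.002,-0.094,0],[0.55,-0.001,-0.002,-0.094,0],[0.55,-0.001,-0.002,-0.094,0],[0.8,-0.001,-0.002,-0.094,0],[1,-0.001,-0.002,-0.094,0],[1,-0.001,-0.002,-0.094,0],[1,-0.001,-0.002,-0.094,0],[1,-0.001,-0.002,-0.094,0]], squeeze=12)

```text
t: 4.5
eef_pos: [0.5605, 0.0095, 0.1142]
orientation: [-3.009, -0.901, -0.002]
contact_force: [-0.3, 0.4, 1.4]
finger_gap: 0.0117
```

```bash
python3 - <<'E'
from h import *
state()
E
```

```text
t 4.5 tcp [560.5   9.5 114.2] ydir -56.65 zdir [ 1.2e-03  7.0e-04 -1.0e+00] gap 11.7 F [-0.31  0.38  1.37] q [-0.05  0.55  1.65  0.    0.94  0.94]
```

Emit:
move_arm(increments=[[1,0,0,0.1,0],[1,0,0,0.2,0],[1,0,0,0.292,0],[1,-0.005,0.1,0.292,-0.08],[1,-0.01,0.2,0.292,-0.16],[1,-0.02,0.3,0.292,-0.24],[1,-0.025,0.4,0.292,-0.32],[1,-0.031,0.48,0.292,-0.4],[1,-0.031,0.54,0.292,-0.403],[1,-0.031,0.54,0.292,-0.403],[1,-0.031,0.54,0.292,-0.403],[1,-0.031,0.54,0.292,-0.403]])

```text
t: 6.0
eef_pos: [0.5452, 0.2785, 0.2603]
orientation: [3.14, -0.082, 0.002]
contact_force: [0.4, 0.3, -1.0]
finger_gap: 0.012
```

```bash
python3 - <<'E'
from h import *
state()
for n in ['wrist','scene','side']: im,d,K,T=snap(n,'3')
E
```

```text
t 6.0 tcp [545.2 278.5 260.3] ydir -92.99 zdir [ 1.3e-03 -2.0e-04 -1.0e+00] gap 12.0 F [ 0.42  0.33 -1.02] q [ 0.41  0.47  1.38 -0.    1.28  2.04]
```

View pics/wrist_3.png

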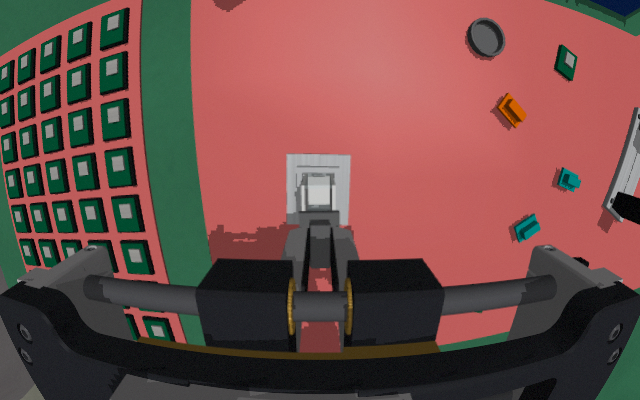

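View pics/scene_3.png

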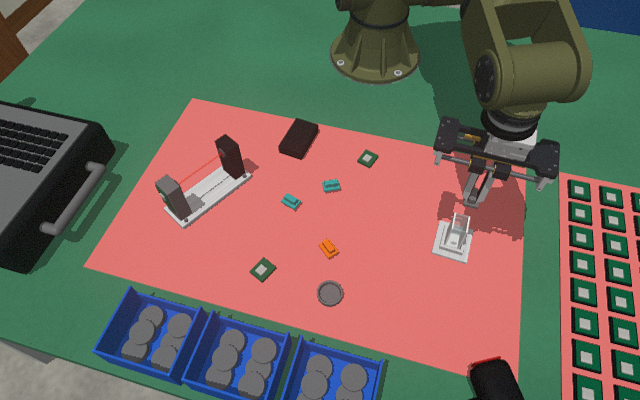

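View pics/side_3.png

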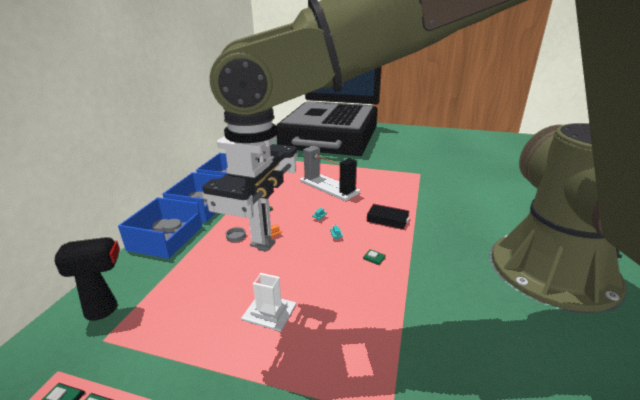

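The cap is held above the cell: wrist (320,222), scene about (468,200), side (262,240). I'll measure the offset between cap and cell in each camera.

```bash
python3 - <<'E'
from h import *
def rect(q): 
    r=cv2.minAreaRect((q[:,:2]*1000).astype(np.float32));return np.round(r[0],1),np.round(r[1],1),round(r[2],1)
for n,b1 in [('scene',(440,170,500,270)),('side',(236,215,302,332))]:
    im,d,K,T=load(f'pics/{n}_3.npz');W=cloud(d,K,T)
    a,b,c,e=b1;p=W[b:e,a:c].reshape(-1,3)[d[b:e,a:c].ravel()>0]
    sel=(abs(p[:,0]-.545)<.05)&(abs(p[:,1]-.28)<.05);p=p[sel]
    print(n,'top78',rect(p[(p[:,2]>.074)&(p[:,2]<.083)]),'walls',rect(p[(p[:,2]>.03)&(p[:,2]<.083)]))
    for z0,z1 in [(.145,.153),(.153,.157),(.157,.160),(.160,.164)]:
        q=p[(p[:,2]>z0)&(p[:,2]<z1)]
        if len(q)>4: print(z0,len(q),rect(q),q.mean(0))
# wrist
im,d,K,T=load('pics/wrist_3.npz')
print('cell top mouth pred',wproj(K,T,[.545,.2798,.078]))
cv2.imwrite('pics/wz3.png',cv2.resize(im[145:260,270:370],None,fx=6,fy=6,interpolation=cv2.INTER_CUBIC)[:600,:800])
s=load('pics/scene_3.npz')[0];t=load('pics/side_3.npz')[0]
cv2.imwrite('pics/sz3.png',np.hstack([cv2.resize(s[165:265,435:500],None,fx=6,fy=6,interpolation=cv2.INTER_CUBIC),cv2.resize(t[225:325,235:300],None,fx=6,fy=6,interpolation=cv2.INTER_CUBIC)]))
E
```

```text
scene top78 (array([545.6, 279.6]), array([30.1, 40. ]), 87.8) walls (array([546. , 279.3]), array([30.4, 40.8]), 88.6)
0.153 6 (array([560.8, 271.5]), array([17.6,  7.4]), 55.0) [0.56075956 0.27284278 0.15596345]
0.157 19 (array([558.8, 278.5]), array([23.8, 11. ]), 87.3) [0.56181813 0.27770666 0.15867666]
0.16 64 (array([558.9, 277.8]), array([25. , 11.2]), 82.8) [0.55952607 0.27805885 0.16175786]
side top78 (array([543.6, 279.8]), array([31.8, 38.8]), 87.9) walls (array([543.3, 280.3]), array([32.4, 39.9]), 87.2)
0.145 16 (array([541.7, 285.8]), array([15.7,  5.1]), 7.3) [0.5423782  0.28522975 0.14957125]
0.153 5 (array([536.1, 284.1]), array([25.4,  4.5]), 23.3) [0.53837141 0.28534525 0.15407207]
0.157 31 (array([536.9, 286.3]), array([41.4, 20.4]), 35.5) [0.53635546 0.28683014 0.15867399]
0.16 98 (array([542.7, 279.5]), array([26.5, 35.9]), 87.0) [0.53967038 0.28641688 0.16205326]
cell top mouth pred [316.48948858 206.93047161]
```

View pics/wz3.png

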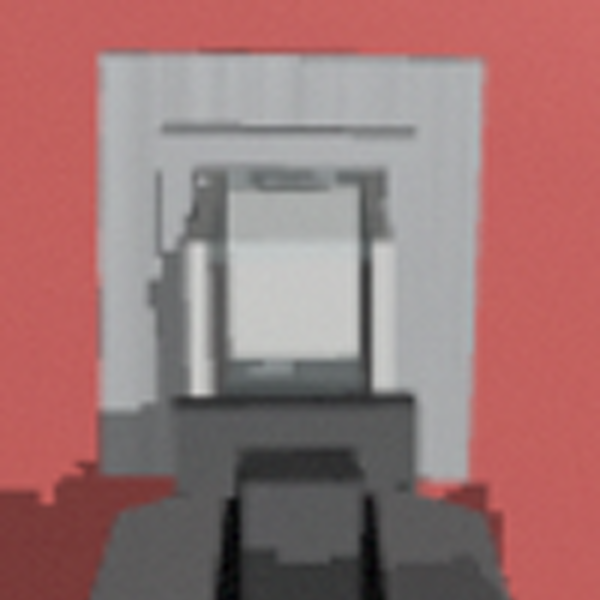

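View pics/sz3.png

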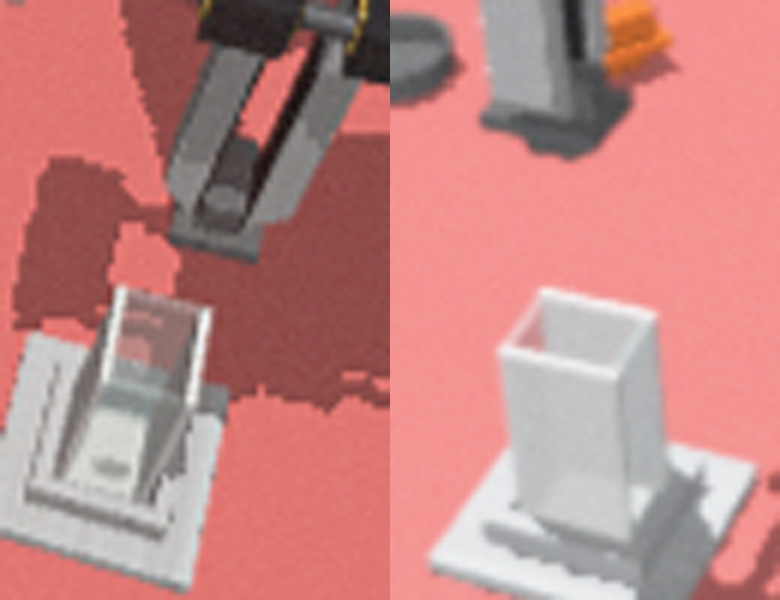

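Emit:
move_arm(increments=[[1,0,0.0016,-0.04,0.005],[1,0,0.0016,-0.08,0.005],[1,0,0.0016,-0.11,0.005],[1,0,0.0016,-0.125,0.005],[1,0,0.0016,-0.125,0.005],[1,0,0.0016,-0.125,0.005]])

```text
t: 6.9
eef_pos: [0.5454, 0.2797, 0.1986]
orientation: [-3.14, 0.069, -0.004]
contact_force: [0.1, -0.7, 0.4]
finger_gap: 0.0118
```

```bash
python3 - <<'E'
from h import *
state()
I=[snap(n,'4')[0] for n in ['wrist','scene','side']]
f=lambda a:cv2.resize(a,None,fx=5,fy=5,interpolation=cv2.INTER_CUBIC)
cv2.imwrite('pics/z4.png',np.hstack([f(I[1][175:275,435:500]),f(I[2][225:325,235:300])]))
E
```

```text
t 6.9 tcp [545.4 279.7 198.6] ydir -92.53 zdir [ 2.4e-03  3.0e-04 -1.0e+00] gap 11.8 F [ 0.14 -0.65  0.44] q [ 0.41  0.54  1.44 -0.    1.16  2.03]
```

View pics/z4.png

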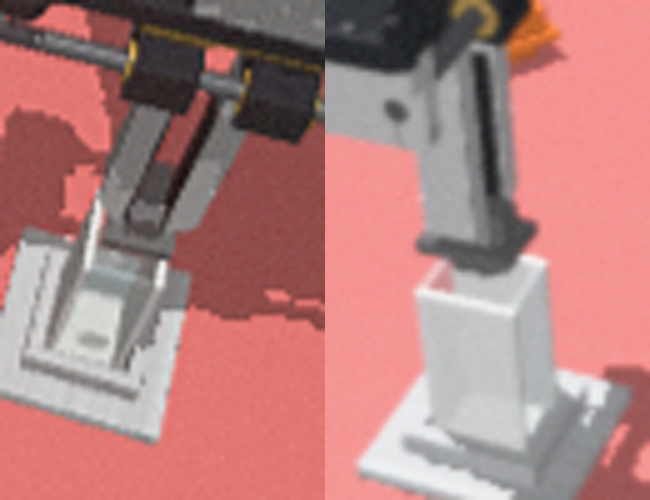

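The cap lines up over the mouth in both views, so I'll lower it.

Emit:
move_arm(increments=[[1,0,0,-0.012,0],[1,0,0,-0.022,0],[1,0,0,-0.03,0],[1,0,0,-0.03,0],[1,0,0,-0.03,0]])

```text
t: 7.68
eef_pos: [0.5453, 0.2798, 0.1835]
orientation: [-3.14, 0.069, -0.004]
contact_force: [0.9, -0.7, 0.2]
finger_gap: 0.0118
```

```bash
python3 - <<'E'
from h import *
state()
I=[snap(n,'5')[0] for n in ['scene','side']]
f=lambda a:cv2.resize(a,None,fx=5,fy=5,interpolation=cv2.INTER_CUBIC)
cv2.imwrite('pics/z5.png',np.hstack([f(I[0][175:275,435:500]),f(I[1][225:325,235:300])]))
E
```

```text
t 7.67 tcp [545.3 279.8 183.5] ydir -92.52 zdir [ 2.3e-03  3.0e-04 -1.0e+00] gap 11.8 F [ 0.92 -0.69  0.15] q [ 0.41  0.55  1.45 -0.    1.13  2.03]
```

View pics/z5.png

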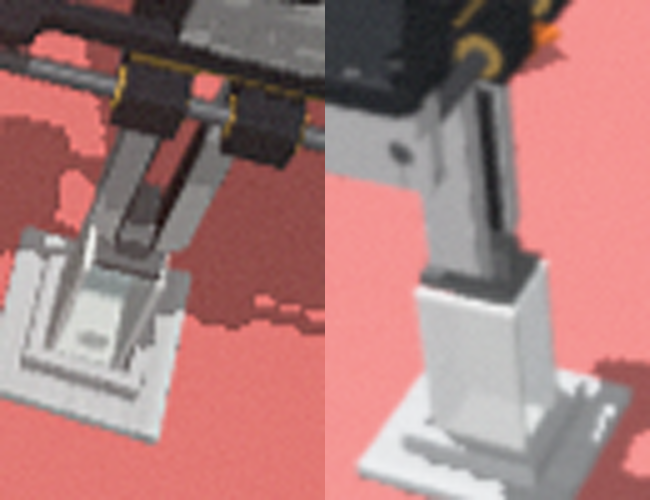

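Emit:
move_arm(increments=[[1,0,0,-0.0026,0],[1,0,0,-0.0026,0],[1,0,0,-0.0026,0],[0.7,0,0,-0.0026,0],[0.5,0,0,-0.0026,0],[0.5,0,0,-0.0026,0],[0.5,0,0.0,0.03,0],[0.4,0,0,0.1,0],[0.3,0,0,0.15,0],[0.3,0,0,0.15,0],[0.3,0,0,0.15,0]])

```text
t: 9.15
eef_pos: [0.5451, 0.2796, 0.2579]
orientation: [-3.141, 0.069, -0.003]
contact_force: [0.1, 0.1, -0.4]
finger_gap: 0.0659
```

```bash
python3 - <<'E'
from h import *
def rect(q): 
    r=cv2.minAreaRect((q[:,:2]*1000).astype(np.float32));return np.round(r[0],1),np.round(r[1],1),round(r[2],1)
state()
I=[snap(n,'6')[0] for n in ['scene','side','wrist']]
for n,(a,b,c,e) in [('scene',(425,195,490,265)),('side',(236,260,302,332))]:
    im,d,K,T=load(f'pics/{n}_6.npz');W=cloud(d,K,T);p=W[b:e,a:c].reshape(-1,3)[d[b:e,a:c].ravel()>0]
    p=p[(abs(p[:,0]-.545)<.06)&(abs(p[:,1]-.28)<.06)]
    for z0,z1 in [(.003,.009),(.012,.02),(.03,.081),(.0805,.085),(.085,.092),(.092,.1)]:
        q=p[(p[:,2]>z0)&(p[:,2]<z1)]
        if len(q)>4: print(n,z0,len(q),rect(q),np.round(q[:,2].mean()*1000,1))
f=lambda a:cv2.resize(a,None,fx=4,fy=4,interpolation=cv2.INTER_CUBIC)
cv2.imwrite('pics/z6.png',np.hstack([f(I[0][175:275,435:500]),f(I[1][225:325,235:300]),f(I[2][145:245,285:350])])[:600,:800])
E
```

```text
t 9.15 tcp [545.1 279.6 257.9] ydir -92.52 zdir [ 0.0017 -0.     -1.    ] gap 65.9 F [ 0.13  0.05 -0.36] q [ 0.41  0.48  1.39 -0.    1.28  2.03]
scene 0.003 613 (array([543.4, 285.1]), array([115.6, 106.5]), 4.7) 5.9
scene 0.012 228 (array([545.5, 280.5]), array([46.1, 56.6]), 86.1) 15.8
scene 0.03 333 (array([546. , 279.4]), array([30.3, 41.2]), 87.4) 59.4
scene 0.0805 130 (array([546.1, 280. ]), array([25.2, 39.7]), 87.1) 82.8
scene 0.085 22 (array([554. , 276.8]), array([21.5, 13.2]), 43.0) 88.0
scene 0.092 88 (array([546.2, 279.9]), array([11.7, 28.8]), 89.2) 94.8
side 0.003 599 (array([541.8, 281.6]), array([117.2,  91.2]), 16.7) 6.4
side 0.012 290 (array([543.3, 281.5]), array([47.4, 55.6]), 85.4) 16.0
side 0.03 591 (array([536.9, 289.4]), array([48.4, 25.1]), 34.8) 56.7
side 0.0805 112 (array([543. , 280.8]), array([26.8, 36.9]), 87.0) 83.3
side 0.085 60 (array([542.6, 282.1]), array([19.1, 33.6]), 75.2) 88.3
side 0.092 90 (array([543. , 280.8]), array([13.3, 27.7]), 84.8) 95.3
```

View pics/z6.png

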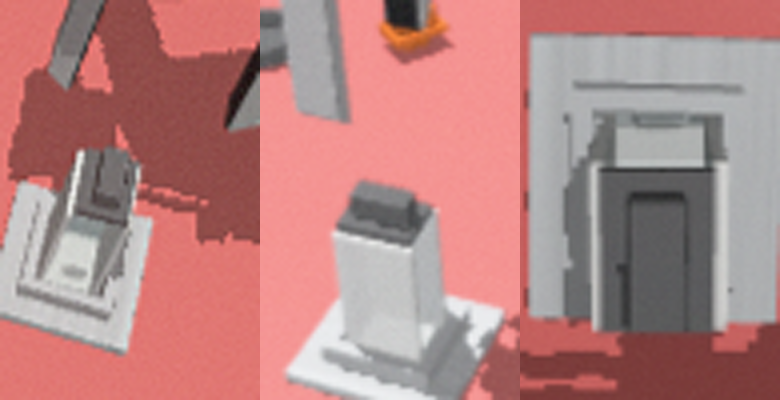

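View pics/wrist_6.png

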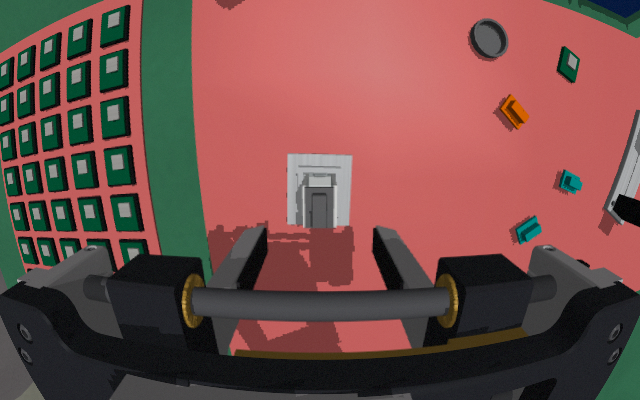

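The cap is seated flush: plate top at 83 mm, and within 1 mm and 1° of the cell. Now I'll grip the cell by its frosted faces.

Emit:
move_arm(increments=[[0.3,0,0.0006,-0.08,0],[0.3,0,0.0006,-0.16,0],[0.3,0,0.0006,-0.22,0],[0.3,0,0.0006,-0.256,0],[0.3,0,0.0006,-0.256,0],[0.3,0,0.0006,-0.256,0],[0.6,0,0.0006,-0.256,0],[0.75,0,0.0006,-0.256,0],[0.9,0,0.0006,-0.256,0],[0.9,0,0.0006,-0.256,0],[0.9,0,0.0006,-0.256,0]], squeeze=20)

```text
t: 10.68
eef_pos: [0.5452, 0.2799, 0.1297]
orientation: [3.141, -0.069, 0.002]
contact_force: [-0.1, -0.0, 1.1]
finger_gap: 0.03
```

```bash
python3 - <<'E'
from h import *
state()
I=[snap(n,'7')[0] for n in ['scene','side']]
f=lambda a:cv2.resize(a,None,fx=5,fy=5,interpolation=cv2.INTER_CUBIC)
cv2.imwrite('pics/z7.png',np.hstack([f(I[0][175:275,435:500]),f(I[1][225:325,235:300])]))
E
```

```text
t 10.68 tcp [545.2 279.9 129.7] ydir -92.53 zdir [ 1.1e-03 -3.0e-04 -1.0e+00] gap 30.0 F [-0.06 -0.05  1.08] q [ 0.41  0.62  1.48 -0.    1.04  2.03]
```

View pics/z7.png

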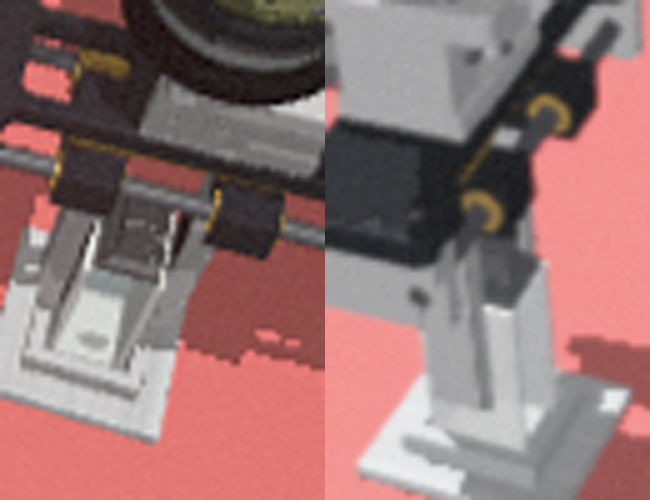

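The grip gap reads 30.0 mm, with the pads on the frosted faces. I'll lift straight up and travel gently.

Emit:
move_arm(increments=[[0.9,0,0,0.02,0],[0.9,0,0,0.06,0],[0.9,0,0,0.11,0],[0.9,0,0,0.17,0],[0.9,0,0,0.23,0],[0.9,0,0,0.29,0],[0.9,0,0,0.33,0],[0.9,0,0,0.34,0],[0.9,0,-0.02,0.34,0],[0.9,0,-0.06,0.34,0],[0.9,0,-0.11,0.34,-0.02],[0.9,0.01,-0.17,0.34,-0.04],[0.9,0.01,-0.23,0.34,-0.06],[0.9,0.02,-0.29,0.34,-0.08],[0.9,0.02,-0.35,0.34,-0.1],[0.9,0.03,-0.41,0.34,-0.12],[0.9,0.03,-0.46,0.34,-0.14],[0.9,0.03,-0.49,0.34,-0.15],[0.9,0.03,-0.5,0.34,-0.15],[0.9,0.03,-0.5,0.34,-0.15]])

```text
t: 13.28
eef_pos: [0.5601, 0.03, 0.2995]
orientation: [3.111, -0.437, 0.001]
contact_force: [0.5, -0.6, -1.7]
finger_gap: 0.0297
```

Emit:
move_arm(increments=[[0.9,0,-0.02,0,0],[0.9,0,-0.06,0,-0.01],[0.9,0,-0.11,0,-0.02],[0.9,0,-0.16,0,-0.04],[0.9,0,-0.21,0,-0.06],[0.9,0,-0.26,0,-0.07],[0.9,0,-0.3,0,-0.08],[0.9,0,-0.33,0,-0.1],[0.9,0,-0.35,0,-0.12],[0.9,0,-0.36,0,-0.13],[0.9,0,-0.36,0,-0.13],[0.9,0,-0.36,0,-0.13]])

```text
t: 14.78
eef_pos: [0.5601, -0.1496, 0.2996]
orientation: [3.05, -0.751, 0.001]
contact_force: [-0.8, 0.0, -1.1]
finger_gap: 0.0299
```

```bash
python3 - <<'E'
from h import *
state()
I=[snap(n,'8')[0] for n in ['scene','side','wrist']]
E
```

```text
t 14.78 tcp [ 560.1 -149.6  299.6] ydir -117.66 zdir [ 7.e-04 -5.e-04 -1.e+00] gap 29.9 F [-0.8   0.01 -1.12] q [-0.32  0.37  1.44 -0.    1.34  1.73]
```

View pics/wrist_8.png

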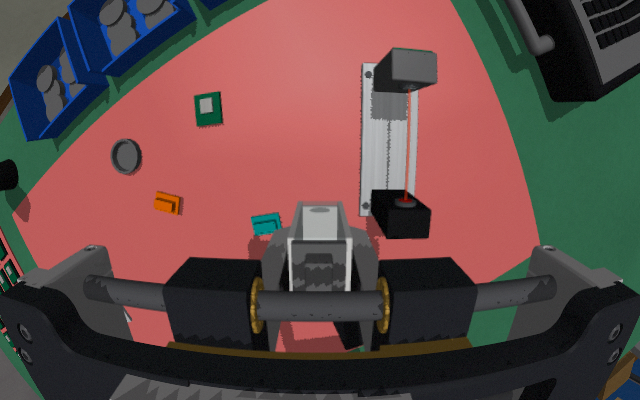

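View pics/scene_8.png

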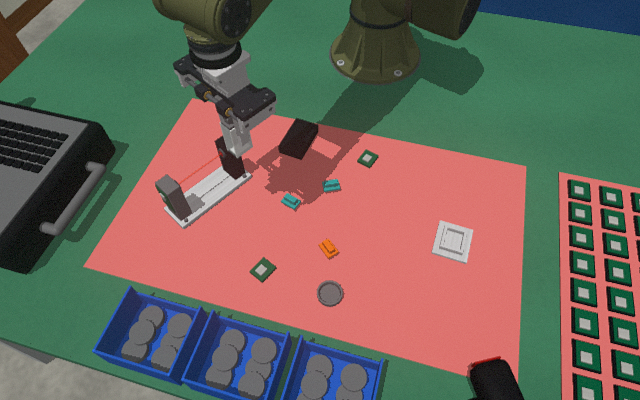

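View pics/side_8.png

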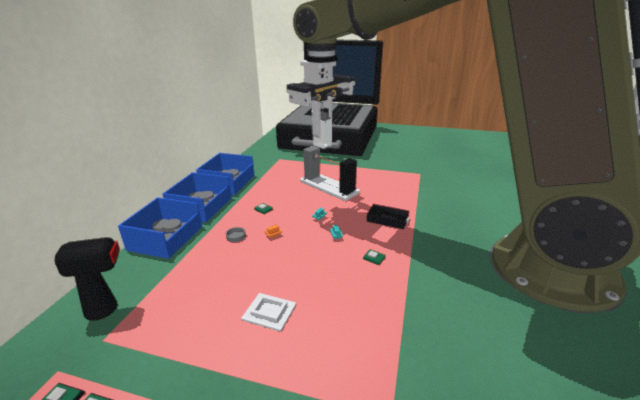

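The wrist view shows the fixture clearly, with its base at (390,140), the beam from (412,90) to (406,200), and the post tops. I'll measure the beam line and post tops from here.

```bash
python3 - <<'E'
from h import *
im,d,K,T=load('pics/wrist_8.npz')
# full point cloud from fisheye (depth along optical axis)
v,u=np.mgrid[:400,:640];du=(u-K[0,2]);dv=(v-K[1,2]);r=np.hypot(du,dv);th=r/K[0,0]
s=np.tan(th)/np.maximum(r,1e-9);p=np.stack([du*s*d,dv*s*d,d],-1);W=p@T[:3,:3].T+T[:3,3]
a,b,c,e=350,40,445,245
w=W[b:e,a:c].reshape(-1,3);hs=cv2.cvtColor(im,cv2.COLOR_BGR2HSV)[b:e,a:c].reshape(-1,3);ok=d[b:e,a:c].ravel()>0
w=w[ok];hs=hs[ok]
for z0,z1 in [(.009,.015),(.106,.114)]:
    q=w[(w[:,2]>z0)&(w[:,2]<z1)&(hs[:,1]<90)];print(z0,len(q),cv2.minAreaRect((q[:,:2]*1000).astype(np.float32)),q[:,2].mean())
q=w[(w[:,2]>.106)&(w[:,2]<.114)]
for nm,mm in [('lamp',q[:,0]<.57),('sensor',q[:,0]>.57)]:
    print(nm,mm.sum(),cv2.minAreaRect((q[mm][:,:2]*1000).astype(np.float32)))
# beam by ray onto z=.09
sub=im[b:e,a:c].astype(int);H=cv2.cvtColor(im,cv2.COLOR_BGR2HSV)[b:e,a:c]
m=(sub[:,:,2]-np.maximum(sub[:,:,0],sub[:,:,1])>40)
base=W[b:e,a:c,2]
vv,uu=np.nonzero(m&(H[:,:,1]>150));
B=wray(K,T,np.c_[uu+a,vv+b],.09)
k=(uu+a>400)&(uu+a<416)&(vv+b>88)&(vv+b<200);B=B[k]
l=cv2.fitLine((B[:,:2]*1000).astype(np.float32),cv2.DIST_HUBER,0,.01,.01).ravel();print('beam',k.sum(),l,np.degrees(np.arctan2(l[1],l[0])),B[:,:2].min(0),B[:,:2].max(0))
E
```

```text
0.009 5707 ((568.6502075195312, -250.7799835205078), (70.77171325683594, 189.67489624023438), 62.26956558227539) 0.011927296081601679
0.106 2686 ((570.3246459960938, -250.9071044921875), (44.117950439453125, 178.55091857910156), 61.94292449951172) 0.10978189758740252
lamp 1327 ((503.9930114746094, -217.1040802001953), (44.53166198730469, 30.072463989257812), 62.173641204833984)
sensor 1487 ((634.64453125, -285.7427673339844), (45.1594352722168, 32.21484375), 62.66305160522461)
beam 52 [ 8.8494885e-01 -4.6568826e-01  5.5997968e+02 -2.4643137e+02] -27.754772 [ 0.51868576 -0.2769121 ] [ 0.61694506 -0.22219656]
```

Emit:
move_arm(increments=[[0.9,0.002,-0.02,0,0],[0.9,0.005,-0.06,0,0],[0.9,0.01,-0.11,0,0],[0.9,0.014,-0.155,0,0],[0.9,0.0174,-0.19,0,0],[0.9,0.0174,-0.2008,0,0],[0.9,0.0174,-0.2008,0,0],[0.9,0.0174,-0.2008,-0.015,0],[0.9,0.0174,-0.2008,-0.04,0],[0.9,0.0174,-0.2008,-0.06,0],[0.9,0.0174,-0.2008,-0.06,0]])

```text
t: 16.3
eef_pos: [0.5686, -0.2498, 0.2684]
orientation: [-3.05, 0.751, 0.002]
contact_force: [-0.3, 0.6, -1.5]
finger_gap: 0.0301
```

```bash
python3 - <<'E'
from h import *
state()
I=[snap(n,'9')[0] for n in ['scene','side','wrist']]
f=lambda a:cv2.resize(a,None,fx=4,fy=4,interpolation=cv2.INTER_CUBIC)
cv2.imwrite('pics/z9.png',np.hstack([f(I[0][100:240,155:255]),f(I[1][80:220,285:375])]))
E
```

```text
t 16.3 tcp [ 568.6 -249.8  268.4] ydir -117.66 zdir [-1.e-03  3.e-04 -1.e+00] gap 30.1 F [-0.26  0.55 -1.52] q [-0.47  0.49  1.34 -0.    1.31  1.58]
```

View pics/z9.png

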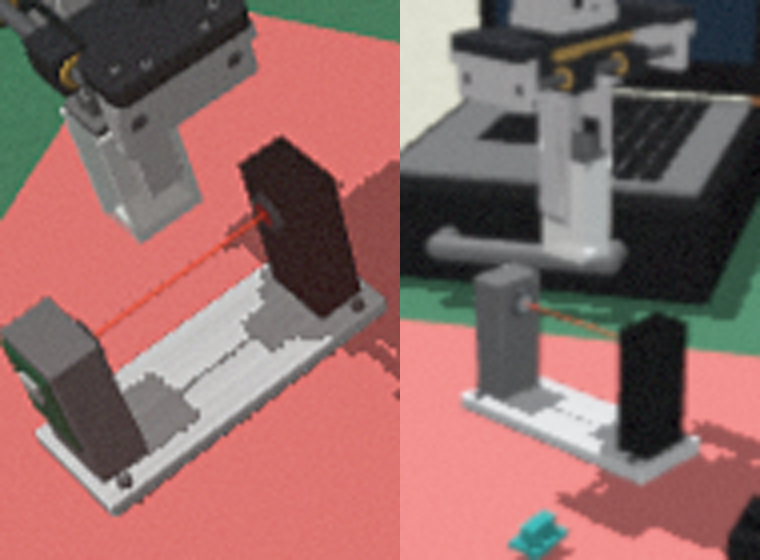

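View pics/wrist_9.png

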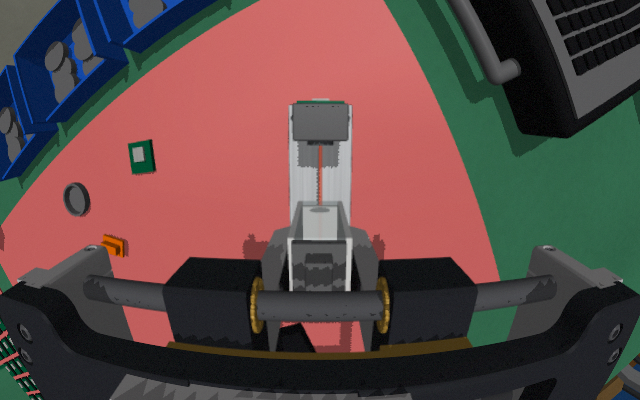

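The beam (column 320) and the cell's centre (column 320) line up in the wrist view. I'll lower slowly.

Emit:
move_arm(increments=[[0.9,0,0,-0.015,0],[0.9,0,0,-0.04,0],[0.9,0,0,-0.07,0],[0.9,0,0,-0.1,0],[0.9,0,0,-0.125,0],[0.9,0,0,-0.145,0],[0.9,0,0,-0.155,0],[0.9,0,0,-0.1574,0],[0.9,0,0,-0.1574,0],[0.9,0,0,-0.1574,0],[0.9,0,0,-0.1574,0],[0.9,0,0,-0.1574,0]])

```text
t: 17.95
eef_pos: [0.5689, -0.2501, 0.1913]
orientation: [3.05, -0.751, 0.002]
contact_force: [-0.4, 0.8, -1.5]
finger_gap: 0.0302
```

```bash
python3 - <<'E'
from h import *
o=state();print(np.abs(o['joint_vel']).max())
I=[snap(n,'10')[0] for n in ['scene','side','wrist']]
f=lambda a:cv2.resize(a,None,fx=4,fy=4,interpolation=cv2.INTER_CUBIC)
cv2.imwrite('pics/z10.png',np.hstack([f(I[0][100:240,155:255]),f(I[1][80:220,285:375])]))
im,d,K,T=load('pics/scene_10.npz');W=cloud(d,K,T)
b=np.array([.5688,-.2500]);x=np.array([np.cos(np.radians(-27.7)),np.sin(np.radians(-27.7))]);y=np.array([-x[1],x[0]])
for n,(u0,v0,u1,v1) in [('scene',(155,100,255,240)),('side',(285,80,375,220))]:
    im,d,K,T=load(f'pics/{n}_10.npz');W=cloud(d,K,T);p=W[v0:v1,u0:u1].reshape(-1,3);p=p[d[v0:v1,u0:u1].ravel()>0]
    l=np.c_[(p[:,:2]-b)@x,(p[:,:2]-b)@y,p[:,2]]*1000
    s=l[(abs(l[:,0])<30)&(abs(l[:,1])<40)&(l[:,2]>40)&(l[:,2]<165)]
    q=s[(abs(s[:,1])<17)];print(n,'z min',np.sort(q[:,2])[:6].round(1),'pctl xyz',np.percentile(s,[1,50,99],axis=0).round(1).tolist())
    t=s[(s[:,2]>140)&(s[:,2]<146)&(abs(s[:,1])<16)];print('plate',len(t),t.min(0) if len(t) else '',t.max(0) if len(t) else '')
E
```

```text
t 17.95 tcp [ 568.9 -250.1  191.3] ydir -117.67 zdir [ 1.4e-03 -9.0e-04 -1.0e+00] gap 30.2 F [-0.42  0.76 -1.51] q [-0.47  0.56  1.42 -0.    1.16  1.58]
0.002442164044266405
scene z min [65.7 66.3 67.3 67.3 67.6 67.9] pctl xyz [[-18.6, -14.3, 67.8], [14.0, 14.3, 106.1], [24.1, 28.6, 151.1]]
plate 40 [  9.94113948 -10.39833591 140.31804252] [ 19.46301356  15.31887836 145.71065692]
side z min [67.3 68.4 68.8 69.3 69.6 69.7] pctl xyz [[-23.0, -26.8, 69.7], [-11.8, 12.3, 123.3], [15.1, 27.7, 163.6]]
plate 25 [-21.75908569 -12.39696957 140.15618015] [ -9.39842894  15.46649478 145.87405887]
```

View pics/z10.png

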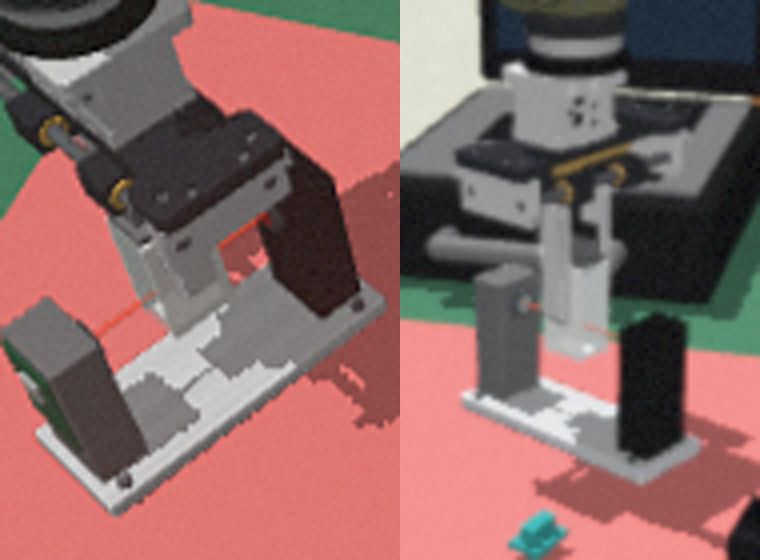

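View pics/wrist_10.png

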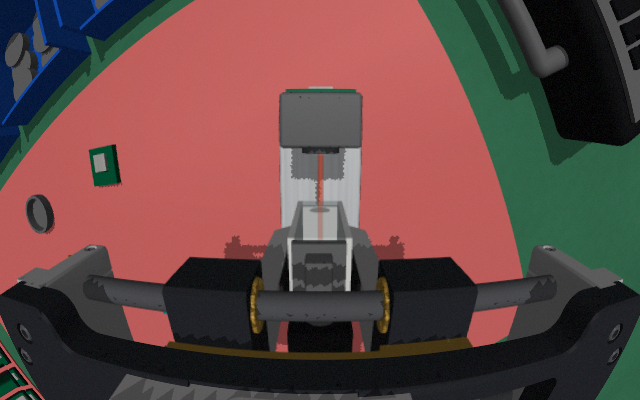

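```bash
python3 - <<'E'
from h import *
from rig import workorder
print(workorder.hand_in());state()
E
```

```text
the job is handed in; nothing more can be done
None
the job is handed in; nothing more can be done
```

The cap is on the cell, and the arm handed in the job holding the capped cell still in the light path, at about 18 s of the 64 s allowed. The hand-in gave no verdict.

**What I did:** I gripped the grey cap by its ridge and set it on the cell in the nest. I let go, then gripped the cell by its frosted faces at 20 N. Finally I lifted it clear, carried it over the posts and lowered it into the beam.

**Last checks:**
- **Cap after release:** the plate top was at 83 mm, as expected for flush. It sat within about 1 mm and 1° of the cell.
- **Grip:** the finger gap was 30.2 mm and the arm was at rest. There was no sign of contact in the force reading beyond the load itself.
- **Position in the beam:** by the wrist camera the cell is within about 1 mm across the beam and 0.1° of square. The round marks are at about 91.5 mm, 1.5 mm above the lens height.

**Less certain:**
- **Camera disagreement:** the scene and wrist cameras differed by about 2 mm on the fixture's position, and I aimed between them. The side camera's fixture reading was off by a few more millimetres, so I left it out.
- **Cap at the end:** once the cell was in the beam the cap was mostly hidden behind the gripper. I judged it by eye in the wrist view, where it still looked seated and centred.

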